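# Back off a left-hand rack lock on a lab shaker and take the tube rack off

## Task

The tube rack on the shaker is held by a lock pin with a left-hand thread: feel that the metal lever loosens clockwise (seen from above), and turn it that way until the pin is fully clear of the rack, without forcing the lever at its stops. Then draw the rack towards the open end of the rails until it is clear of the bracket, without wrenching it against the shaker, and set it down gently, upright and flat, inside the shallow steel tray. Leave everything else on the bench where it stands.

Things in the scene. Friction and masses are not known exactly. Their poses are not given: they have to be found in the camera images.
- shaker: Small orbital shaker, 240 x 200 mm, fixed to the bench: white housing, flat aluminium platform, top 75 mm above the bench, x from -115 to 125 mm. Origin: on the bench, straight below the origin of the locked rack; x runs level along the guide rails, away from the rails' open end (nearest the robot) and towards the lock; z up.
- rails (a point): Point on the platform midway between the two steel guide rails, below the locked rack's centre; axes as the shaker's. Rails: x -45 to 45 mm, 12 mm high, inner faces at y = +-35 mm, so the rack has 3 mm of play each side. The rack slides out along -x.
- bracket (a point): Centre of the top face of the steel bracket's arm, 36 mm above the platform; axes as the shaker's. The arm is 40 mm wide, x from 46 to 108 mm in the shaker's frame, underside 23 mm above the platform, over the rack's tongue: the rack cannot be lifted before it is drawn at least 30 mm along -x.
- lever: Bare aluminium lock lever on top of the bracket. Origin: on its upright turning axis (shaker frame x = 60, y = 0), 111 mm above the bench; x points level along the arm. Hub radius 13 mm, 8 to 34 mm above the origin; arm 11 mm wide, 16 to 32 mm above. Clockwise from above loosens: it lifts a pin 5.5 mm per rad out of the rack's tongue. The lever itself does not rise, stays where left, may bear 25 N.
- lever_grip (a point): Centre of the lever's end, 62 mm from the axis; the arm ends, rounded, at 71 mm. By feel at 58 mm from the axis: clockwise drag 3 to 6 N at first, rising to about 8 N; counter-clockwise about 10 N or more from the first. Both end stops are sprung: past them the push grows by about 3 N per mm.
- lock_axis (a point): Point on the lever's axis, 23 mm above the platform, where the 8 mm steel lock pin comes out of the bracket. The pin is clear of the rack only in the last 0.2 rad before the lever's loosened stop. That stop cannot be seen and the lever's direction does not tell it: from the start it is 1.2 to 2.4 rad clockwise, to be found by feel.
- rack: Grey tube rack with six capped tubes, 0.3 to 0.6 kg. Origin: centre of its block's underside; x along it to the tongue, z up. Block 90 (x) x 64 x 30 mm high; tubes to 62 mm high, three across at x = -33 and three at x = 33 mm. Tongue x 45 to 75 mm, 40 mm wide, 14 mm high, with a 12 mm square hole at x = 60 mm for the pin. Starts on the platform, axes as the shaker's.
- rack_grip (a point): Middle of the rack's upright grip fin, 54 mm above the rack's underside; axes as the rack's. The fin stands on the middle of the block, 24 mm (x) by 12 mm (y), from 30 to 74 mm above the underside; pinch it across its 12 mm (along y).
- tray: Open shallow steel tray, 200 (x) x 130 (y) x 20 mm high, walls and floor 4 mm thick, fixed to the bench, left or right of the shaker. Origin: centre of its underside; x along its long side.
- tipbox: Box of pipette tips, 125 x 85 x 53 mm, standing on the other side of the shaker, fixed; a bystander. Origin under its centre.
- bottle: Amber bottle, 62 mm across, 130 mm high, a bystander. Origin under its centre.
- beaker: Glass beaker, 70 mm across, 85 mm high, a bystander. Origin under its centre.
- jar: Glass jar with black lid, 60 mm across, 60 mm high, a bystander. Origin under its centre.
- bung: Black rubber bung, 26 mm across, 22 mm high, standing on the shaker's platform at its near left corner, a bystander. Origin under its centre.
- flask: Conical flask, 80 mm across, 104 mm high, a bystander. Origin under its centre.
- timer: White timer, 60 x 60 x 22 mm, a bystander. Origin under its centre.
- spatula: Spatula, 160 mm long, lying on the bench, a bystander. Origin about its middle.
Things that resemble listed ones, but are neither listed nor needed, are in the scene too. Leave any yellow look-alike of the rack alone.

How it is judged (in metres and radians):
On the way:
1. the rack has been drawn at least 30 mm out along the rails, clear of the bracket (x of rack in the frame of shaker below -0.03 m and y of rack in the frame of shaker between -0.02 and 0.02 m), for 0.05 s.
At the end, for the whole second after the job is handed in: The rack stands in the tray, flat on its floor (underside less than 10 mm above the tray's underside, leaning less than 0.08 rad), its origin within 70 mm along and 45 mm across of the tray's centre, at rest and released (z of rack in the frame of tray below 0.01 m and x of rack in the frame of tray between -0.07 and 0.07 m and y of rack in the frame of tray between -0.045 and 0.045 m and angle between rack's own z axis and vertical below 0.08 rad and linear speed of rack below 0.02 m/s); the robot touches nothing.
It fails at once if the lever is pushed with more than 25 N (contact force between any of the fingers, the arm and lever above 25 N).
It fails at once if the rack is wrenched or pressed against the shaker, its pin or its bracket with more than 40 N (contact force between rack and shaker above 40 N).
It fails at once if the rack is let fall (out of the fingers and moving faster than 0.4 m/s, a drop of 8 mm) (contact force between the fingers and rack below 0.5 N and linear speed of rack above 0.4 m/s).
It fails at once if the rack is tipped by more than 0.5 rad (angle between rack's own z axis and vertical above 0.5 rad).
It fails at once if a bystander is moved by more than 25 mm (distance of any of bottle, beaker, jar, bung, flask, timer, spatula from where it was at the start of the episode above 0.025 m).
It also fails if it takes over 72 s, if anything falls off the work surface, if the arm or the gripper's body presses on something with over 40 N, if the wrist force passes 120 N, or if a joint passes its speed limit or range.

## Robot

A 6-joint arm with a two-finger parallel gripper is mounted at the origin on the work surface. World frame = base frame: x ahead of the robot, y to its left, z up, the work surface at z = 0. Lengths are in mm, angles in rad, forces in N, time in s.
With the tool pointing down it reaches from about 275 to 1000 mm from the base axis. Payload 8.4 kg.
Tool frame: the origin (TCP) lies on the mounting face of the last link; the fingertips stand 173 mm ahead of it and the grasp point (between the pads) lies 155 mm ahead of it; z points along the fingers, y is the line along which they close (so a half turn about z gives the same grasp; the last joint's range is limited). The gripper opens to 85 mm and grips with 20 to 120 N. Pads are 22 mm wide; open, the fingers measure 114 mm over their backs; the gripper's body (76 mm by 85 mm) begins 54 mm behind the grasp point. The pads swing forward as they close: fully open they stand 13 mm farther back than shut.
Start: joints at [1.279, 0.353, 1.633, -0, 1.155, -0.002], TCP at [178.599, 598.942, 404.681] pointing down, gripper open.
Joint ranges: [-2.63, 2.63], [-0.92, 2.1], [0.06, 2.66], [-1.3, 4.44], [0, 2.69], [-3.02, 3.02]. Speed limits (rad/s): [2.22, 2.22, 2.79, 3.14, 3.14, 3.14].

## Interface

Orientations are given as [roll, pitch, yaw] about the fixed x, y, z axes, in that order (R = Rz(yaw) Ry(pitch) Rx(roll)).
In Python, from rig import r gives the robot as it stands.
- The arm moves only by the tool apply_moves, never from a script. Its argument "deltas" is a list of rows, each an object with "claw": the gripper command: -1 is fully open, 1 is shut, values between are in proportion; "delta_pos": the shift along the tool's x, y, z in cm, a list of three; "yaw": the turn about the tool's z in rad. In form: [{"claw": claw, "delta_pos": [tx, ty, tz], "yaw": yaw}, ...]. A call has 1 to 8 rows; each row shifts and turns the commanded pose from where the row before left it, along the tool's axes as they then stand; what a row does not reach is not made up. A row lasts 1/8 s, in which the tool goes at most 62.5 mm and 10.7 degrees, less where a joint would pass 70% of its speed; a pose out of reach is approached as far as the arm can. A call with a gripper value outside its range is refused whole. The fingers move at their own pace and stop on an object; "grip_force" is the grip in N (left out, the last holds). Time passes only in rows, so rows that do not move let the fingers close. It gives the time, the measured TCP pose, the force, the opening and the grip force at its end, in the units of the state.
- r.sense(): the state, without advancing time (a new reading comes with each control period).
- r.grab_frame(name): name is "scene" or "top" or "wrist"; returns a dict with "img" (384x512x3 uint8, blue, green, red), "z_map" (384x512 float32, mm along the optical axis (not along the pixel's ray), 0 where there is no reading), "fx", "fy", "cx", "cy" (pixels), "eye" and "rotation" of the camera in the world; the wrist camera has in their place "T_tool_cam" (4x4, takes a point from camera to tool coordinates, whose origin is the TCP and whose axes are the flange's). Camera axes: x right, y up, looking along -z (the intrinsics and any distortion apply to the point x, -y, -z); pixel columns grow to the right and rows downward; lengths in mm; the calibration is good to about 2 mm. A picture is of the moment at which its call begins: read the wrist's pose just before it.
- r.sign_off(): hands the job in; it is judged then, once.
The state is a dict: "clock": time; "qpos": joint angles; "qvel": joint speeds; "joint_efforts": joint torques, N m; "eef_pos": TCP position; "tcp_rot": TCP orientation; "contact_force": force on the tool from outside, world axes, zero at the start; "wrist_torque": the same for the moment, N m; "opening": opening from 0.0 (shut) to 1.0 (fully open); "grasp_force": force on a finger pad.
Only numpy, scipy, OpenCV 4.12 (cv2) and the standard library are available. Lean on these libraries where they do the work, as an engineer would, in place of code of your own. Each camera call takes 0.05 s, during which the arm holds its last target. There are 200 camera calls.

## Working session

There is one attempt and no reset: what is moved stays moved. The work goes in short steps, Python scripts to look and compute and a tool call to move; the robot and the scene stay as the last step left them, time stands still between calls to the robot, and variables do not carry over. Pictures are saved under pics/ and viewed, at most 10 in all, crops included, and the job is handed in when it is done.

Besides the shell and the picture viewer there is one more tool, called after "Request:" as a command line: name --argument value ..., lists and objects as JSON in quotes. apply_moves: Moves the arm, as the interface text tells. Its arguments: {"type":"object","properties":{"deltas":{"type":"array"},"grip_force":{"type":"number"}},"required":["deltas"]}

```bash
mkdir -p pics; ls; cat > h.py <<'E'
import numpy as np, cv2
from rig import r
def pts(f):
    z=f["z_map"].astype(float); h,w=z.shape
    u,v=np.meshgrid(np.arange(w),np.arange(h))
    P=np.stack([(u-f["cx"])/f["fx"]*z, -(v-f["cy"])/f["fy"]*z, -z],-1)
    R=np.array(f["rotation"])
    W=P@R.T+np.array(f["eye"]); W[z==0]=np.nan
    return W
E
python3 - <<'E'
from h import *
s=r.sense(); print({k:np.round(v,3).tolist() for k,v in s.items()})
for n in("top","scene"):
    f=r.grab_frame(n); cv2.imwrite(f"pics/{n}0.png",f["img"]); np.savez(f"{n}0.npz",**{k:v for k,v in f.items()})
    print(n,[k for k in f],f["eye"],np.array(f["rotation"]).shape,f["fx"])
E
```

```text
pics
{'clock': 0.0, 'qpos': [1.279, 0.354, 1.634, 0.0, 1.155, -0.002], 'qvel': [-0.001, -0.002, -0.001, 0.001, 0.001, -0.001], 'joint_efforts': [-0.003, -60.527, -34.207, -0.0, 0.009, 0.0], 'eef_pos': [178.512, 598.708, 403.947], 'tcp_rot': [-3.14, -0.0, 2.852], 'contact_force': [-0.222, -0.109, -0.306], 'wrist_torque': [-0.032, 0.005, 0.016], 'grasp_force': 0.0, 'opening': 1.001}
top ['img', 'z_map', 'fx', 'fy', 'cx', 'cy', 'eye', 'rotation'] [ 394.90304928  -24.72191868 1636.05417314] (3,) 453.12502236399
scene ['img', 'z_map', 'fx', 'fy', 'cx', 'cy', 'eye', 'rotation'] [1238.49972955   50.00132998 1124.33825454] (3,) 440.69708655304765
```

```bash
sed -i 's/R=np.array(f\["rotation"\])/R=Rotation.from_euler("xyz",f["rotation"]).as_matrix()/; 1a from scipy.spatial.transform import Rotation' h.py
python3 - <<'E'
from h import *
for n in("top","scene"):
    f=dict(np.load(f"{n}0.npz")); W=pts(f); print(n,f["rotation"],W[::64,::64].round().astype(object)[:, :, :].tolist()[3])
    cv2.imwrite(f"pics/{n}0b.png",cv2.resize(f["img"],(800,600),interpolation=cv2.INTER_CUBIC))
E
```

```text
top [ 0.12084488 -0.01174718 -1.54268849] [[600.0, 1019.0, -224.0], [582.0, 664.0, -2.0], [589.0, 433.0, -3.0], [595.0, 201.0, -0.0], [583.0, -31.0, 149.0], [609.0, -265.0, 3.0], [616.0, -499.0, -2.0], [606.0, -681.0, 121.0]]
scene [ 0.59109643 -0.01576825  1.70355325] [[651.0, -718.0, 86.0], [616.0, -550.0, 71.0], [547.0, -399.0, 0.0], [518.0, -207.0, -2.0], [561.0, -7.0, 105.0], [461.0, 183.0, -3.0], [438.0, 377.0, 5.0], [407.0, 575.0, 1.0]]
```

View pics/top0.png

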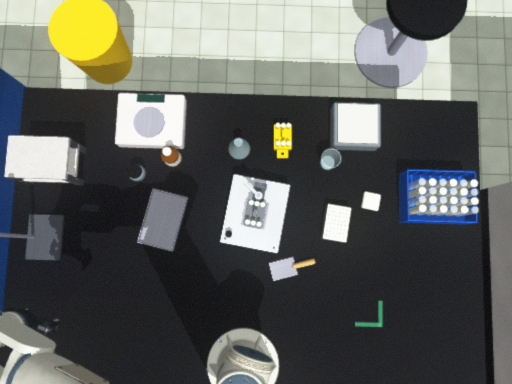

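View pics/scene0.png

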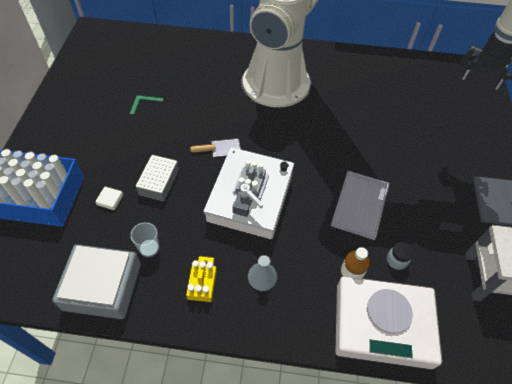

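```bash
cat > m.py <<'E'
from h import *
f=dict(np.load("top0.npz")); W=pts(f)
def rect(m,name):
    n,l,st,c=cv2.connectedComponentsWithStats(m.astype(np.uint8))
    i=1+np.argmax(st[1:,4]); k=l==i
    p=W[k][:,:2].astype(np.float32); print(name,st[i],cv2.minAreaRect(p),"z",np.nanmedian(W[k][:,2]))
    return k
z=W[...,2]
v,u=np.mgrid[:384,:512]
rect((z>65)&(z<85)&(u>210)&(u<300)&(v>165)&(v<260),"platform")
rect((z>3)&(z<40)&(u>125)&(u<195)&(v>180)&(v<260),"tray")
k=(z>90)&(u>230)&(u<285)&(v>165)&(v<240)
for a in (100,130,140):
  pass
cv2.imwrite("pics/c1.png",cv2.resize(np.hstack([f["img"][165:260,210:300]]),None,fx=6,fy=6,interpolation=cv2.INTER_CUBIC))
np.set_printoptions(linewidth=250)
print(np.round(z[176:232:1,240:272]/1).astype(int))
g=dict(np.load("scene0.npz"))
cv2.imwrite("pics/c2.png",cv2.resize(g["img"][140:250,190:310],None,fx=5,fy=5,interpolation=cv2.INTER_CUBIC))
E
python3 m.py
```

```text
platform [ 220  175   70   78 3083] ((519.90576171875, -29.018463134765625), (200.20343017578125, 240.39633178710938), 80.75402069091797) z 74.60859311193326
tray [ 137  187   53   65 1251] ((488.9809875488281, 301.18743896484375), (151.4263916015625, 224.5880126953125), 74.60214233398438) z 6.405974864524524
[[78 71 78 ... -1 -4 -1]
 [74 75 77 ...  5  0  3]
 [74 73 72 ...  2 -1 -2]
 ...
 [77 66 73 ... 74 72 79]
 [73 71 77 ... 70 78 73]
 [73 77 75 ... 75 80 73]]m.py:17: RuntimeWarning: invalid value encountered in cast
  print(np.round(z[176:232:1,240:272]/1).astype(int))
```

```bash
python3 -c "
import cv2,numpy as np
a=cv2.imread('pics/c1.png');b=cv2.imread('pics/c2.png')
a=cv2.resize(a,(380,400));b=cv2.resize(b,(420,400));cv2.imwrite('pics/c.png',np.hstack([a,b]))"
```

```text
(no output)
```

View pics/c.png

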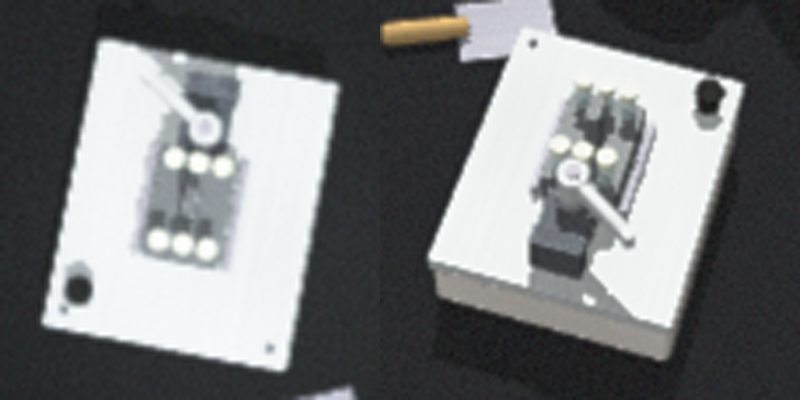

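```bash
cat > m2.py <<'E'
from h import *
f=dict(np.load("top0.npz")); W=pts(f); z=W[...,2]
v,u=np.mgrid[:384,:512]
def px(x):return x
# tray by brightness
g=cv2.cvtColor(f["img"],cv2.COLOR_BGR2GRAY)
m=((g>45)&(u>125)&(u<195)&(v>180)&(v<258)).astype(np.uint8)
n,l,st,c=cv2.connectedComponentsWithStats(m); i=1+np.argmax(st[1:,4]); k=l==i
R=Rotation.from_euler("xyz",f["rotation"]).as_matrix()
def at(u,v,zz):
    d=R@np.array([(u-f["cx"])/f["fx"],-(v-f["cy"])/f["fy"],-1]); e=f["eye"]; return e+d*(zz-e[2])/d[2]
P=np.array([at(a,b,10)[:2] for a,b in zip(u[k],v[k])],np.float32)
print("tray",cv2.minAreaRect(P),np.nanmedian(z[k]))
# platform by brightness
m=((g>170)&(u>215)&(u<295)&(v>170)&(v<256)).astype(np.uint8)
P=np.array([at(a,b,75)[:2] for a,b in zip(u[m>0],v[m>0])],np.float32); print("plat",cv2.minAreaRect(P))
# crop px -> image px
cc=lambda a,b:(210+a/(380/90),165+b/(400/95))
print("hub",at(*cc(204,128),145),"tip",at(*cc(147,79),143))
print("bystander flask",at(239,148,50))
E
python3 m2.py
```

```text
tray ((492.05902099609375, 301.6612854003906), (139.4867706298828, 208.08351135253906), 76.77299499511719) 3.7762868878671725
plat ((519.7568359375, -29.94598388671875), (200.44491577148438, 239.7308807373047), 80.80645751953125)
hub [572.84062652 -39.08646394 145.        ] tip [610.73833466   6.89326074 143.        ]
bystander flask [752.42987642  33.67005101  50.        ]
```

Request:
apply_moves --deltas '[{"claw": 1,"delta_pos": [-3.5,-2.7,0],"yaw": 0},{"claw": 1,"delta_pos": [-3.5,-2.7,0],"yaw": 0},{"claw": 1,"delta_pos": [-3.5,-2.7,0],"yaw": 0},{"claw": 1,"delta_pos": [-3.5,-2.7,0],"yaw": 0},{"claw": 1,"delta_pos": [-3.5,-2.7,0],"yaw": 0},{"claw": 1,"delta_pos": [-3.5,-2.7,0],"yaw": 0},{"claw": 1,"delta_pos": [-3.5,-2.7,0],"yaw": 0},{"claw": 1,"delta_pos": [-3.5,-2.7,0],"yaw": 0}]' --grip_force 30

```text
clock: 1.1
eef_pos: [385.8, 310.6, 404.5]
tcp_rot: [-3.141, -0.0, 2.852]
contact_force: [1.8, -0.0, -0.0]
opening: 0.001
grasp_force: 0.0
```

Request:
apply_moves --deltas '[{"claw": 1,"delta_pos": [-3.5,-2.7,0],"yaw": 0},{"claw": 1,"delta_pos": [-3.5,-2.7,0],"yaw": 0},{"claw": 1,"delta_pos": [-3.5,-2.7,0],"yaw": 0},{"claw": 1,"delta_pos": [-3.5,-2.7,0],"yaw": 0},{"claw": 1,"delta_pos": [0,0,0],"yaw": 0.13},{"claw": 1,"delta_pos": [0,0,0],"yaw": 0.13},{"claw": 1,"delta_pos": [0,0,0],"yaw": 0.14},{"claw": 1,"delta_pos": [0,0,0],"yaw": 0}]'

```text
clock: 2.1
eef_pos: [488.4, 168.4, 404.4]
tcp_rot: [-3.141, -0.0, 2.453]
contact_force: [-0.0, -0.2, 0.6]
opening: 0.003
grasp_force: 0.0
```

```bash
cat >> h.py <<'E'
def wrist(name=None):
    s=r.sense(); f=r.grab_frame("wrist")
    R=Rotation.from_euler("xyz",s["tcp_rot"]).as_matrix()
    T=np.eye(4); T[:3,:3]=R; T[:3,3]=s["eef_pos"]
    f["T"]=T@np.array(f["T_tool_cam"])
    if name: cv2.imwrite(f"pics/{name}.png",f["img"]); np.savez(f"{name}.npz",**f)
    return f
def wpts(f):
    z=f["z_map"].astype(float); h,w=z.shape
    u,v=np.meshgrid(np.arange(w),np.arange(h))
    P=np.stack([(u-f["cx"])/f["fx"]*z, -(v-f["cy"])/f["fy"]*z, -z],-1)
    W=P@f["T"][:3,:3].T+f["T"][:3,3]; W[z==0]=np.nan
    return W
def at(f,u,v,zz):
    T=f["T"]; d=T[:3,:3]@np.array([(u-f["cx"])/f["fx"],-(v-f["cy"])/f["fy"],-1]); e=T[:3,3]; return (e+d*(zz-e[2])/d[2]).round(1)
def st():
    s=r.sense(); print(s["clock"],np.round(s["eef_pos"],1),np.round(s["tcp_rot"],3),"F",np.round(s["contact_force"],1),"q",np.round(s["qpos"],2),"op",round(s["opening"],2),s["grasp_force"])
E
python3 - <<'E'
from h import *
st(); f=wrist("w1"); print(np.round(f["T_tool_cam"],3).tolist(),f["fx"])
E
```

```text
2.1 [488.4 168.4 404.4] [-3.141 -0.     2.453] F [-0.  -0.2  0.6] q [ 0.33  0.18  1.86  0.    1.09 -0.55] op 0.0 0.0
[[0.001, 0.947, 0.321, 82.894], [1.0, -0.002, 0.0, -0.007], [0.001, 0.321, -0.947, 31.561], [0.0, 0.0, 0.0, 1.0]] 304.5035092867744
```

View pics/w1.png

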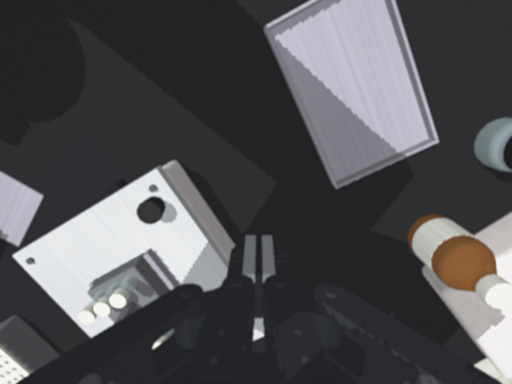

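Request:
apply_moves --deltas '[{"claw": 1,"delta_pos": [-4.45,-1.32,0],"yaw": 0},{"claw": 1,"delta_pos": [-4.45,-1.32,0],"yaw": 0},{"claw": 1,"delta_pos": [-4.45,-1.32,0],"yaw": 0},{"claw": 1,"delta_pos": [-4.45,-1.32,0],"yaw": 0},{"claw": 1,"delta_pos": [-4.45,-1.32,0],"yaw": 0},{"claw": 1,"delta_pos": [-4.45,-1.32,0],"yaw": 0},{"claw": 1,"delta_pos": [-4.45,-1.32,0],"yaw": 0},{"claw": 1,"delta_pos": [-4.45,-1.32,0],"yaw": 0}]'

```text
clock: 3.15
eef_pos: [696.6, -140.8, 404.4]
tcp_rot: [-3.141, -0.0, 2.455]
contact_force: [0.8, 0.1, -0.3]
opening: 0.001
grasp_force: 0.0
```

Request:
apply_moves --deltas '[{"claw": 1,"delta_pos": [0,0,0],"yaw": 0},{"claw": 1,"delta_pos": [0,0,0],"yaw": 0}]'

```text
clock: 3.4
eef_pos: [695.6, -139.3, 404.1]
tcp_rot: [-3.141, -0.001, 2.453]
contact_force: [-1.4, -0.5, -0.1]
opening: -0.004
grasp_force: 0.0
```

```bash
python3 - <<'E'
from h import *
f=dict(np.load("w1.npz"))
c=[at(f,*p,20) for p in ((265,25),(338,187),(438,143))]; print("tray corners",c, np.linalg.norm(c[0]-c[1]),np.linalg.norm(c[1]-c[2]),"centre",(c[0]+c[2])/2, np.arctan2(*(c[0]-c[1])[1::-1]))
st(); wrist("w2")
E
```

```text
tray corners [array([382.4, 263.9,  20. ]), array([576.2, 221.6,  20. ]), array([605.4, 342.2,  20. ])] 198.36262248720152 124.08464852672145 centre [493.9  303.05  20.  ] 2.9266966556922047
3.4 [ 695.6 -139.3  404.1] [-3.141e+00 -1.000e-03  2.453e+00] F [-1.4 -0.5 -0.1] q [-0.2   0.48  1.43  0.    1.22 -1.08] op -0.0 0.0
```

View pics/w2.png

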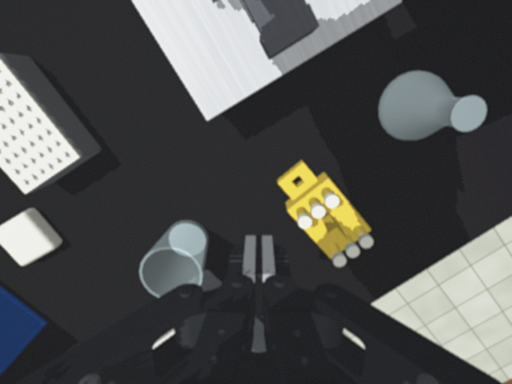

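Request:
apply_moves --deltas '[{"claw": 1,"delta_pos": [4,0,0],"yaw": 0},{"claw": 1,"delta_pos": [4.5,0,0],"yaw": 0},{"claw": 1,"delta_pos": [0,0,0],"yaw": 0},{"claw": 1,"delta_pos": [0,0,0],"yaw": 0}]'

```text
clock: 3.95
eef_pos: [630.5, -84.9, 405.4]
tcp_rot: [3.141, 0.001, 2.454]
contact_force: [0.1, -0.2, -1.0]
opening: 0.003
grasp_force: 0.0
```

```bash
python3 - <<'E'
from h import *
st(); wrist("w3")
E
```

```text
3.95 [630.5 -84.9 405.4] [3.141e+00 1.000e-03 2.454e+00] F [ 0.1 -0.2 -1. ] q [-0.14  0.37  1.61 -0.    1.16 -1.02] op 0.0 0.0
```

View pics/w3.png

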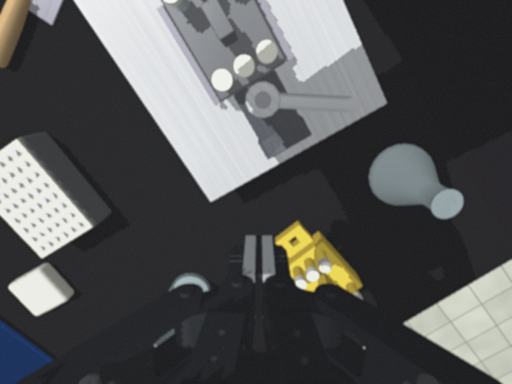

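```bash
python3 - <<'E'
from h import *
f=dict(np.load("w3.npz"));W=wpts(f)
a=at(f,263,97,145);b=at(f,351,103,143);print("hub",a,"tip",b,np.arctan2(b[1]-a[1],b[0]-a[0]),np.linalg.norm((b-a)[:2]))
c=[at(f,*p,75) for p in ((211,202),(387,101))];d=c[1]-c[0];print("far edge",c,np.linalg.norm(d),"yaw",np.arctan2(-d[0],d[1]),"ctr",(c[0]+c[1])/2)
yaw=np.arctan2(-d[0],d[1]);print("origin",(c[0]+c[1])[:2]/2-125*np.array([np.cos(yaw),np.sin(yaw)]))
print(np.nanmedian(W[92:104,258:268,2]),np.nanmedian(W[98:104,300:340,2]))
# lever arm fit
k=np.abs(W[...,2]-143)<5
v,u=np.mgrid[:384,:512]; k&=(u>285)&(u<348)&(v>90)&(v<115)
P=W[k][:,:2];m=P.mean(0);e=np.linalg.svd(P-m)[2][0];e*=np.sign(e[0]);print("arm",len(P),m,e,np.arctan2(e[1],e[0]),"hub offs",np.cross(e,a[:2]-m))
E
```

```text
hub [574.8 -34.7 145. ] tip [618.8  12.3 143. ] 0.8183532610117464 64.38167441127949
far edge [array([ 624.8, -144.5,   75. ]), array([654.3,  52.7,  75. ])] 199.39430784252593 yaw -0.14849317143689053 ctr [639.55 -45.9   75.  ]
origin [515.92560838 -27.40649314]
147.05693926194454 142.06254818208126
arm 950 [602.25165057  -6.55825992] [0.67734054 0.73566962] 0.826654755443327 hub offs 1.1338039642621354<stdin>:10: DeprecationWarning: Arrays of 2-dimensional vectors are deprecated. Use arrays of 3-dimensional vectors instead. (deprecated in NumPy 2.0)
```

Request:
apply_moves --deltas '[{"claw": 1,"delta_pos": [4.95,3.08,0],"yaw": 0.058},{"claw": 1,"delta_pos": [4.9,3.07,0],"yaw": 0},{"claw": 1,"delta_pos": [0,0,0],"yaw": 0},{"claw": 1,"delta_pos": [0,0,2.5],"yaw": 0},{"claw": 1,"delta_pos": [0,0,2],"yaw": 0},{"claw": 1,"delta_pos": [0,0,0],"yaw": 0}]'

```text
clock: 4.75
eef_pos: [596.9, 24.7, 358.2]
tcp_rot: [-3.139, -0.002, 2.393]
contact_force: [-0.1, 0.0, -0.1]
opening: 0.004
grasp_force: 0.0
```

Request:
apply_moves --deltas '[{"claw": 1,"delta_pos": [0.28,-0.2,2.2],"yaw": 0},{"claw": 1,"delta_pos": [0,0,2.2],"yaw": 0},{"claw": 1,"delta_pos": [0,0,2.0],"yaw": 0},{"claw": 1,"delta_pos": [0,0,0],"yaw": 0},{"claw": 1,"delta_pos": [0,0,0],"yaw": 0}]'

```text
clock: 5.38
eef_pos: [594.1, 25.7, 296.8]
tcp_rot: [3.141, 0.001, 2.393]
contact_force: [0.2, -0.5, -0.2]
opening: -0.002
grasp_force: 0.0
```

Request:
apply_moves --deltas '[{"claw": 1,"delta_pos": [-0.4,0,0.3],"yaw": 0},{"claw": 1,"delta_pos": [-0.4,0,0],"yaw": 0},{"claw": 1,"delta_pos": [0,0,0],"yaw": 0}]'

```text
clock: 5.75
eef_pos: [599.5, 20.4, 293.0]
tcp_rot: [3.141, 0.0, 2.394]
contact_force: [0.5, -0.5, -0.2]
opening: -0.002
grasp_force: 0.0
```

Request:
apply_moves --deltas '[{"claw": 1,"delta_pos": [-0.15,0,0],"yaw": 0},{"claw": 1,"delta_pos": [-0.15,0,0],"yaw": 0},{"claw": 1,"delta_pos": [0,0,0],"yaw": 0}]'

```text
clock: 6.12
eef_pos: [601.4, 18.6, 292.7]
tcp_rot: [3.142, 0.0, 2.394]
contact_force: [0.5, 0.4, -0.4]
opening: 0.004
grasp_force: 0.0
```

Request:
apply_moves --deltas '[{"claw": 1,"delta_pos": [-0.15,0,0],"yaw": 0},{"claw": 1,"delta_pos": [-0.15,0,0],"yaw": 0},{"claw": 1,"delta_pos": [0,0,0],"yaw": 0}]'

```text
clock: 6.5
eef_pos: [603.4, 16.7, 292.6]
tcp_rot: [-3.142, -0.001, 2.394]
contact_force: [-1.9, 2.4, 0.7]
opening: 0.001
grasp_force: 1.3
```

Request:
apply_moves --deltas '[{"claw": 1,"delta_pos": [-0.41,0.09,0],"yaw": 0.07},{"claw": 1,"delta_pos": [-0.41,0.09,0],"yaw": 0.07},{"claw": 1,"delta_pos": [-0.41,0.09,0],"yaw": 0.07},{"claw": 1,"delta_pos": [-0.41,0.09,0],"yaw": 0.07}]'

```text
clock: 7.0
eef_pos: [616.9, 7.1, 292.6]
tcp_rot: [-3.142, -0.001, 2.111]
contact_force: [-1.3, 4.9, 0.8]
opening: 0.001
grasp_force: 2.6
```

Request:
apply_moves --deltas '[{"claw": 1,"delta_pos": [-0.41,0.09,0],"yaw": 0.07},{"claw": 1,"delta_pos": [-0.41,0.09,0],"yaw": 0.07},{"claw": 1,"delta_pos": [-0.41,0.09,0],"yaw": 0.07},{"claw": 1,"delta_pos": [-0.41,0.09,0],"yaw": 0.07},{"claw": 1,"delta_pos": [-0.41,0.09,0],"yaw": 0.07},{"claw": 1,"delta_pos": [-0.41,0.09,0],"yaw": 0.07},{"claw": 1,"delta_pos": [-0.41,0.09,0],"yaw": 0.07},{"claw": 1,"delta_pos": [-0.41,0.09,0],"yaw": 0.07}]'

```text
clock: 8.0
eef_pos: [633.6, -21.6, 292.7]
tcp_rot: [3.141, -0.002, 1.551]
contact_force: [1.1, 6.6, 1.0]
opening: 0.003
grasp_force: 3.2
```

Request:
apply_moves --deltas '[{"claw": 1,"delta_pos": [-0.41,0.09,0],"yaw": 0.07},{"claw": 1,"delta_pos": [-0.41,0.09,0],"yaw": 0.07},{"claw": 1,"delta_pos": [-0.41,0.09,0],"yaw": 0.07},{"claw": 1,"delta_pos": [0,0,0],"yaw": 0}]'

```text
clock: 8.5
eef_pos: [635.3, -34.2, 292.8]
tcp_rot: [3.141, -0.002, 1.342]
contact_force: [0.5, 4.9, -1.4]
opening: -0.0
grasp_force: 2.9
```

Request:
apply_moves --deltas '[{"claw": 1,"delta_pos": [-0.41,0.09,0],"yaw": 0.07},{"claw": 1,"delta_pos": [0,0,0],"yaw": 0}]'

```text
clock: 8.75
eef_pos: [635.3, -38.4, 292.8]
tcp_rot: [3.141, -0.002, 1.272]
contact_force: [2.3, 5.5, -0.8]
opening: 0.001
grasp_force: 3.0
```

Request:
apply_moves --deltas '[{"claw": 1,"delta_pos": [-0.2,0.045,0],"yaw": 0.035},{"claw": 1,"delta_pos": [-0.2,0.045,0],"yaw": 0.035},{"claw": 1,"delta_pos": [0,0,0],"yaw": 0}]'

```text
clock: 9.12
eef_pos: [635.0, -42.3, 292.9]
tcp_rot: [3.141, -0.002, 1.203]
contact_force: [3.1, 6.0, 0.2]
opening: -0.004
grasp_force: 3.2
```

Request:
apply_moves --deltas '[{"claw": 1,"delta_pos": [-0.2,0.045,0],"yaw": 0.035},{"claw": 1,"delta_pos": [-0.2,0.045,0],"yaw": 0.035},{"claw": 1,"delta_pos": [0,0,0],"yaw": 0}]'

```text
clock: 9.5
eef_pos: [634.4, -46.4, 292.8]
tcp_rot: [3.141, -0.002, 1.133]
contact_force: [2.9, 5.3, -0.7]
opening: 0.002
grasp_force: 3.3
```

Request:
apply_moves --deltas '[{"claw": 1,"delta_pos": [-0.23,0.05,0],"yaw": 0.04},{"claw": 1,"delta_pos": [-0.23,0.05,0],"yaw": 0.04},{"claw": 1,"delta_pos": [0,0,0],"yaw": 0}]'

```text
clock: 9.88
eef_pos: [633.4, -51.0, 292.9]
tcp_rot: [3.14, -0.002, 1.053]
contact_force: [3.3, 6.7, -1.6]
opening: 0.004
grasp_force: 3.3
```

Request:
apply_moves --deltas '[{"claw": 1,"delta_pos": [-0.23,0.05,0],"yaw": 0.04},{"claw": 1,"delta_pos": [-0.23,0.05,0],"yaw": 0.04},{"claw": 1,"delta_pos": [0,0,0],"yaw": 0}]'

```text
clock: 10.25
eef_pos: [632.0, -55.5, 292.9]
tcp_rot: [3.14, -0.002, 0.973]
contact_force: [4.7, 5.6, -1.6]
opening: -0.001
grasp_force: 3.4
```

Request:
apply_moves --deltas '[{"claw": 1,"delta_pos": [-0.23,0.05,0],"yaw": 0.04},{"claw": 1,"delta_pos": [-0.23,0.05,0],"yaw": 0.04},{"claw": 1,"delta_pos": [0,0,0],"yaw": 0}]'

```text
clock: 10.62
eef_pos: [630.2, -59.9, 292.9]
tcp_rot: [3.14, -0.003, 0.893]
contact_force: [4.8, 4.9, -2.2]
opening: 0.004
grasp_force: 3.4
```

Request:
apply_moves --deltas '[{"claw": 1,"delta_pos": [-0.23,0.05,0],"yaw": 0.04},{"claw": 1,"delta_pos": [-0.23,0.05,0],"yaw": 0.04},{"claw": 1,"delta_pos": [0,0,0],"yaw": 0}]'

```text
clock: 11.0
eef_pos: [628.1, -64.1, 293.0]
tcp_rot: [3.14, -0.003, 0.813]
contact_force: [4.8, 6.1, -3.0]
opening: -0.002
grasp_force: 3.5
```

Request:
apply_moves --deltas '[{"claw": 1,"delta_pos": [-0.23,0.05,0],"yaw": 0.04},{"claw": 1,"delta_pos": [-0.23,0.05,0],"yaw": 0.04},{"claw": 1,"delta_pos": [0,0,0],"yaw": 0}]'

```text
clock: 11.38
eef_pos: [625.7, -68.1, 293.0]
tcp_rot: [3.14, -0.003, 0.733]
contact_force: [5.8, 4.5, -2.9]
opening: 0.003
grasp_force: 3.6
```

Request:
apply_moves --deltas '[{"claw": 1,"delta_pos": [-0.23,0.05,0],"yaw": 0.04},{"claw": 1,"delta_pos": [-0.23,0.05,0],"yaw": 0.04},{"claw": 1,"delta_pos": [0,0,0],"yaw": 0}]'

```text
clock: 11.75
eef_pos: [623.0, -72.0, 293.0]
tcp_rot: [3.14, -0.003, 0.653]
contact_force: [5.1, 4.1, -3.1]
opening: 0.002
grasp_force: 3.6
```

Request:
apply_moves --deltas '[{"claw": 1,"delta_pos": [-0.23,0.05,0],"yaw": 0.04},{"claw": 1,"delta_pos": [-0.23,0.05,0],"yaw": 0.04},{"claw": 1,"delta_pos": [0,0,0],"yaw": 0}]'

```text
clock: 12.12
eef_pos: [620.0, -75.6, 293.1]
tcp_rot: [3.14, -0.004, 0.573]
contact_force: [6.1, 3.7, -3.5]
opening: -0.0
grasp_force: 3.7
```

Request:
apply_moves --deltas '[{"claw": 1,"delta_pos": [-0.23,0.05,0],"yaw": 0.04},{"claw": 1,"delta_pos": [-0.23,0.05,0],"yaw": 0.04},{"claw": 1,"delta_pos": [0,0,0],"yaw": 0}]'

```text
clock: 12.5
eef_pos: [616.7, -78.9, 293.1]
tcp_rot: [3.14, -0.004, 0.493]
contact_force: [6.5, 3.1, -2.9]
opening: -0.001
grasp_force: 3.7
```

Request:
apply_moves --deltas '[{"claw": 1,"delta_pos": [-0.23,0.05,0],"yaw": 0.04},{"claw": 1,"delta_pos": [-0.23,0.05,0],"yaw": 0.04},{"claw": 1,"delta_pos": [0,0,0],"yaw": 0}]'

```text
clock: 12.88
eef_pos: [613.8, -81.6, 293.4]
tcp_rot: [3.14, -0.006, 0.413]
contact_force: [9.9, 6.1, -5.7]
opening: -0.001
grasp_force: 5.9
```

Request:
apply_moves --deltas '[{"claw": 1,"delta_pos": [-0.12,0.03,0],"yaw": 0.02},{"claw": 1,"delta_pos": [0,0,0],"yaw": 0}]'

```text
clock: 13.12
eef_pos: [613.1, -82.1, 293.5]
tcp_rot: [3.14, -0.007, 0.393]
contact_force: [11.5, 7.3, -4.7]
opening: 0.001
grasp_force: 6.7
```

Request:
apply_moves --deltas '[{"claw": 1,"delta_pos": [0.8,0,0],"yaw": 0},{"claw": 1,"delta_pos": [0.8,0,0],"yaw": 0},{"claw": 1,"delta_pos": [0,0,-3],"yaw": 0},{"claw": 1,"delta_pos": [0,0,-4],"yaw": 0},{"claw": 1,"delta_pos": [0,0,-4],"yaw": 0.18},{"claw": -1,"delta_pos": [0,0,0],"yaw": 0.18},{"claw": -1,"delta_pos": [0,0,0],"yaw": 0.18},{"claw": -1,"delta_pos": [0,0,0],"yaw": 0.01}]'

```text
clock: 14.12
eef_pos: [625.5, -76.9, 402.7]
tcp_rot: [3.141, 0.0, -0.156]
contact_force: [-1.1, 0.7, 0.0]
opening: 0.638
grasp_force: 0.0
```

Request:
apply_moves --deltas '[{"claw": -1,"delta_pos": [-4.44,-0.79,0],"yaw": 0},{"claw": -1,"delta_pos": [-4.44,-0.79,0],"yaw": 0},{"claw": -1,"delta_pos": [-4.44,-0.79,0],"yaw": 0},{"claw": -1,"delta_pos": [-4.44,-0.79,0],"yaw": 0},{"claw": -1,"delta_pos": [0,0,0],"yaw": 0},{"claw": -1,"delta_pos": [0,0,0],"yaw": 0}]'

```text
clock: 14.88
eef_pos: [455.8, -18.0, 403.1]
tcp_rot: [3.142, -0.002, -0.154]
contact_force: [-0.2, -0.5, 0.1]
opening: 1.003
grasp_force: 0.0
```

```bash
python3 - <<'E'
from h import *
st(); wrist("w4")
E
```

```text
14.875 [455.8 -18.  403.1] [ 3.142e+00 -2.000e-03 -1.540e-01] F [-0.2 -0.5  0.1] q [-0.04  0.09  1.98 -0.    1.07  1.68] op 1.0 0.0
```

View pics/w4.png

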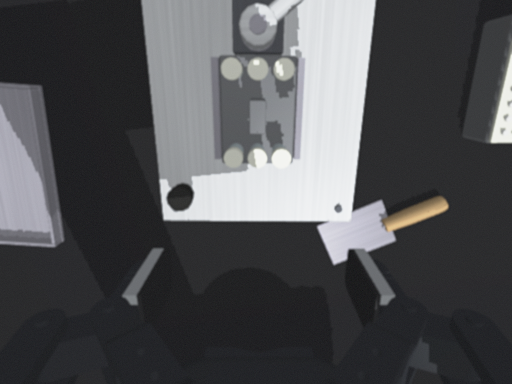

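```bash
python3 - <<'E'
from h import *
f=dict(np.load("w4.npz"));W=wpts(f)
a=[at(f,*p,137)[:2] for p in((232,69),(258,69),(284,69))];b=[at(f,*p,137)[:2] for p in((234,157),(258,157),(282,157))]
A=np.mean(a,0);B=np.mean(b,0);d=A-B;print("rack",(A+B)/2,np.linalg.norm(d),"yaw",np.arctan2(d[1],d[0]),"across",np.arctan2(*(-(a[2]-a[0])[[0]]*-1,)*1,1) if 0 else a)
g=cv2.cvtColor(f["img"],cv2.COLOR_BGR2GRAY)
v,u=np.mgrid[:384,:512];k=(np.abs(W[...,2]-149)<4)&(u>240)&(u<276)&(v>85)&(v<145);print("fin",k.sum(),W[k].mean(0),u[k].min(),u[k].max(),v[k].min(),v[k].max(), cv2.minAreaRect(W[k][:,:2].astype(np.float32)))
print("hub",at(f,259,22,145)); c=[at(f,*p,75) for p in((163,221),(351,220))];print(c,np.mean(c,0))
E
```

```text
rack [517.06666667 -27.36666667] 64.41649202218673 yaw -0.15272801279198678 across [array([551.7, -13.8]), array([548.9, -32.3]), array([546.1, -50.7])]
fin 585 [517.3474081  -26.67878186 147.99089871] 249 265 99 133 ((517.10546875, -26.56502914428711), (11.694973945617676, 24.063884735107422), 81.66324615478516)
hub [577.1 -37.3 145. ]
[array([418.2,  90.3,  75. ]), array([ 388.9, -107.9,   75. ])] [403.55  -8.8   75.  ]
```

Request:
apply_moves --deltas '[{"claw": -1,"delta_pos": [3.1,0,0],"yaw": 0},{"claw": -1,"delta_pos": [3.1,-0.05,0],"yaw": 0},{"claw": -1,"delta_pos": [0,0,3],"yaw": 0},{"claw": -1,"delta_pos": [0,0,2],"yaw": 0},{"claw": -1,"delta_pos": [0,0,0],"yaw": 0},{"claw": -1,"delta_pos": [0,0,0],"yaw": 0}]'

```text
clock: 15.68
eef_pos: [517.1, -27.3, 353.2]
tcp_rot: [3.142, -0.001, -0.156]
contact_force: [0.0, 0.4, -0.2]
opening: 1.003
grasp_force: 0.0
```

Request:
apply_moves --deltas '[{"claw": -1,"delta_pos": [0,0,2.5],"yaw": 0},{"claw": -1,"delta_pos": [0,0,2.5],"yaw": 0},{"claw": -1,"delta_pos": [0,0,1.5],"yaw": 0},{"claw": -1,"delta_pos": [0,0,0],"yaw": 0},{"claw": 0.2,"delta_pos": [0,0,0],"yaw": 0},{"claw": 0.5,"delta_pos": [0,0,0],"yaw": 0}]' --grip_force 30

```text
clock: 16.42
eef_pos: [516.7, -27.1, 288.6]
tcp_rot: [-3.141, -0.002, -0.156]
contact_force: [-0.2, 1.5, 0.5]
opening: 0.604
grasp_force: 0.0
```

Request:
apply_moves --deltas '[{"claw": 0.8,"delta_pos": [0,0,0],"yaw": 0},{"claw": 1,"delta_pos": [0,0,0],"yaw": 0},{"claw": 1,"delta_pos": [0,0,0],"yaw": 0},{"claw": 1,"delta_pos": [0,0,0],"yaw": 0}]'

```text
clock: 16.92
eef_pos: [516.4, -27.0, 287.9]
tcp_rot: [-3.141, -0.0, -0.156]
contact_force: [-0.6, 1.3, 3.5]
opening: 0.137
grasp_force: 37.1
```

Request:
apply_moves --deltas '[{"claw": 1,"delta_pos": [0,0,-0.05],"yaw": 0},{"claw": 1,"delta_pos": [-0.15,0,0],"yaw": 0},{"claw": 1,"delta_pos": [-0.15,0,0],"yaw": 0},{"claw": 1,"delta_pos": [-0.1,0,0],"yaw": 0},{"claw": 1,"delta_pos": [0,0,0],"yaw": 0}]' --grip_force 45

```text
clock: 17.55
eef_pos: [512.1, -26.4, 288.0]
tcp_rot: [3.142, 0.001, -0.156]
contact_force: [-0.9, -0.5, -3.2]
opening: 0.133
grasp_force: 43.7
```

Request:
apply_moves --deltas '[{"claw": 1,"delta_pos": [-0.5,0,0],"yaw": 0},{"claw": 1,"delta_pos": [-0.5,0,0],"yaw": 0},{"claw": 1,"delta_pos": [-0.5,0,0],"yaw": 0},{"claw": 1,"delta_pos": [-0.5,0,0],"yaw": 0},{"claw": 1,"delta_pos": [-0.5,0,0],"yaw": 0},{"claw": 1,"delta_pos": [-0.5,0,0],"yaw": 0},{"claw": 1,"delta_pos": [-0.5,0,0],"yaw": 0},{"claw": 1,"delta_pos": [-0.5,0,0],"yaw": 0}]'

```text
clock: 18.55
eef_pos: [472.5, -20.2, 288.2]
tcp_rot: [3.142, -0.0, -0.156]
contact_force: [-0.2, -0.8, -3.2]
opening: 0.135
grasp_force: 43.7
```

Request:
apply_moves --deltas '[{"claw": 1,"delta_pos": [-0.3,0,0],"yaw": 0},{"claw": 1,"delta_pos": [-0.2,0,0],"yaw": 0},{"claw": 1,"delta_pos": [0,0,0],"yaw": 0},{"claw": 1,"delta_pos": [0,0,0],"yaw": 0}]'

```text
clock: 19.05
eef_pos: [468.1, -19.5, 288.2]
tcp_rot: [-3.142, -0.0, -0.156]
contact_force: [-0.2, -0.6, -3.9]
opening: 0.133
grasp_force: 43.7
```

Request:
apply_moves --deltas '[{"claw": 1,"delta_pos": [0,0,-0.7],"yaw": 0},{"claw": 1,"delta_pos": [0,0,-1.5],"yaw": 0},{"claw": 1,"delta_pos": [0,0,-2],"yaw": 0},{"claw": 1,"delta_pos": [0,0,-1.5],"yaw": 0},{"claw": 1,"delta_pos": [0,0,-0.5],"yaw": 0},{"claw": 1,"delta_pos": [0,0,0],"yaw": 0}]' --grip_force 50

```text
clock: 19.8
eef_pos: [467.9, -19.5, 350.5]
tcp_rot: [-3.142, -0.001, -0.156]
contact_force: [-0.8, -0.5, -3.7]
opening: 0.129
grasp_force: 49.6
```

Request:
apply_moves --deltas '[{"claw": 1,"delta_pos": [-0.17,-1.4,0],"yaw": 0},{"claw": 1,"delta_pos": [-0.3,-2.7,0],"yaw": 0},{"claw": 1,"delta_pos": [-0.34,-3,0],"yaw": 0},{"claw": 1,"delta_pos": [-0.34,-3,0],"yaw": 0},{"claw": 1,"delta_pos": [-0.34,-3,0],"yaw": 0},{"claw": 1,"delta_pos": [-0.34,-3,0],"yaw": 0},{"claw": 1,"delta_pos": [-0.34,-3,0],"yaw": 0},{"claw": 1,"delta_pos": [-0.34,-3,0],"yaw": 0}]'

```text
clock: 20.8
eef_pos: [477.0, 204.5, 349.4]
tcp_rot: [3.141, 0.001, -0.156]
contact_force: [-0.2, 0.4, -3.5]
opening: 0.132
grasp_force: 49.7
```

Request:
apply_moves --deltas '[{"claw": 1,"delta_pos": [-0.34,-3,0],"yaw": 0},{"claw": 1,"delta_pos": [-0.34,-3,0],"yaw": 0},{"claw": 1,"delta_pos": [-0.3,-2,0],"yaw": 0},{"claw": 1,"delta_pos": [-0.2,-1.2,0],"yaw": 0.06},{"claw": 1,"delta_pos": [0,0,0],"yaw": 0},{"claw": 1,"delta_pos": [0,0,0],"yaw": 0}]'

```text
clock: 21.55
eef_pos: [479.9, 295.1, 349.8]
tcp_rot: [3.141, 0.001, -0.215]
contact_force: [0.9, -0.7, -3.7]
opening: 0.137
grasp_force: 49.7
```

```bash
python3 - <<'E'
from h import *
st(); f=wrist("w5"); cv2.imwrite("pics/x.png",f["img"])
E
```

```text
21.55 [479.9 295.1 349.8] [ 3.141e+00  1.000e-03 -2.150e-01] F [ 0.9 -0.7 -3.7] q [ 0.55  0.32  1.82 -0.    1.01  2.33] op 0.14 49.68314588069916
```

View pics/w5.png

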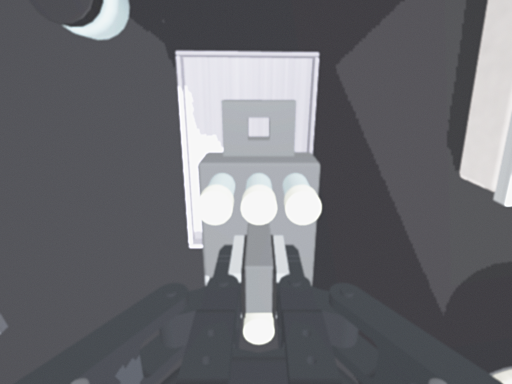

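```bash
python3 - <<'E'
from h import *
f=dict(np.load("w5.npz"))
c=[at(f,*p,20) for p in ((178,52),(319,52),(189,248))];print(c,"width",np.linalg.norm(c[0]-c[1]),"len",np.linalg.norm(c[0]-c[2]),"ctr",(c[1]+c[2])/2)
C=((c[1]+c[2])/2)[:2]; t=C-12*np.array([np.cos(-.215),np.sin(-.215)])
R=Rotation.from_euler("xyz",r.sense()["tcp_rot"]).as_matrix(); d=np.r_[t-r.sense()["eef_pos"][:2],0]; print("target",t,"tool delta mm",(R.T@d).round(1))
E
```

```text
[array([603.5, 341.6,  20. ]), array([576.7, 217.9,  20. ]), array([410.3, 388.2,  20. ])] width 126.56986213155169 len 198.7405343657906 ctr [493.5  303.05  20.  ]
target [481.77628327 305.61016914] tool delta mm [ -0.5 -10.8  -0. ]
```

Request:
apply_moves --deltas '[{"claw": 1,"delta_pos": [0,-1.1,0],"yaw": 0},{"claw": 1,"delta_pos": [0,0,1],"yaw": 0},{"claw": 1,"delta_pos": [0,0,2.5],"yaw": 0},{"claw": 1,"delta_pos": [0,0,3],"yaw": 0},{"claw": 1,"delta_pos": [0,0,3],"yaw": 0},{"claw": 1,"delta_pos": [0,0,2],"yaw": 0},{"claw": 1,"delta_pos": [0,0,0.6],"yaw": 0},{"claw": 1,"delta_pos": [0,0,0],"yaw": 0}]'

```text
clock: 22.6
eef_pos: [482.5, 306.2, 228.9]
tcp_rot: [3.141, 0.0, -0.216]
contact_force: [0.2, 0.1, -3.6]
opening: 0.135
grasp_force: 49.6
```

Request:
apply_moves --deltas '[{"claw": 1,"delta_pos": [0,0,0.3],"yaw": 0},{"claw": 1,"delta_pos": [0,0,0.3],"yaw": 0},{"claw": 1,"delta_pos": [0,0,0.1],"yaw": 0},{"claw": 1,"delta_pos": [0,0,0],"yaw": 0}]'

```text
clock: 23.1
eef_pos: [482.5, 306.2, 222.3]
tcp_rot: [-3.142, -0.0, -0.216]
contact_force: [0.2, 0.6, -3.6]
opening: 0.136
grasp_force: 49.6
```

Request:
apply_moves --deltas '[{"claw": 1,"delta_pos": [0,0,0.15],"yaw": 0},{"claw": 1,"delta_pos": [0,0,0.15],"yaw": 0},{"claw": 1,"delta_pos": [0,0,0.1],"yaw": 0},{"claw": 1,"delta_pos": [0,0,0],"yaw": 0}]'

```text
clock: 23.6
eef_pos: [482.5, 306.2, 218.1]
tcp_rot: [3.141, 0.0, -0.216]
contact_force: [-0.1, 0.1, -3.9]
opening: 0.139
grasp_force: 49.6
```

Request:
apply_moves --deltas '[{"claw": 1,"delta_pos": [0,0,0.07],"yaw": 0},{"claw": 1,"delta_pos": [0,0,0.07],"yaw": 0},{"claw": 1,"delta_pos": [0,0,0],"yaw": 0}]'

```text
clock: 23.98
eef_pos: [482.5, 306.3, 216.9]
tcp_rot: [-3.141, -0.0, -0.216]
contact_force: [-1.0, 1.3, -1.2]
opening: 0.129
grasp_force: 50.0
```

Request:
apply_moves --deltas '[{"claw": 1,"delta_pos": [0,0,0.05],"yaw": 0},{"claw": 1,"delta_pos": [0,0,0],"yaw": 0}]'

```text
clock: 24.22
eef_pos: [482.5, 306.3, 216.9]
tcp_rot: [-3.141, -0.0, -0.216]
contact_force: [-2.9, -0.5, 6.3]
opening: 0.132
grasp_force: 51.2
```

Request:
apply_moves --deltas '[{"claw": 0.6,"delta_pos": [0,0,0],"yaw": 0},{"claw": 0.4,"delta_pos": [0,0,0],"yaw": 0},{"claw": 0,"delta_pos": [0,0,0],"yaw": 0},{"claw": 0,"delta_pos": [0,0,0],"yaw": 0},{"claw": 0,"delta_pos": [0,0,0],"yaw": 0}]'

```text
clock: 24.85
eef_pos: [482.5, 306.2, 216.2]
tcp_rot: [3.142, 0.0, -0.216]
contact_force: [-0.4, -0.3, -0.2]
opening: 0.504
grasp_force: 0.0
```

Request:
apply_moves --deltas '[{"claw": 0,"delta_pos": [0,0,-1],"yaw": 0},{"claw": 0,"delta_pos": [0,0,-3],"yaw": 0},{"claw": 0,"delta_pos": [0,0,-4],"yaw": 0},{"claw": 0,"delta_pos": [0,0,-4],"yaw": 0},{"claw": 0,"delta_pos": [-4,0,-4],"yaw": 0},{"claw": 0,"delta_pos": [-4,0,0],"yaw": 0},{"claw": 0,"delta_pos": [0,0,0],"yaw": 0},{"claw": 0,"delta_pos": [0,0,0],"yaw": 0}]'

```text
clock: 25.85
eef_pos: [404.6, 323.5, 376.8]
tcp_rot: [-3.141, -0.001, -0.216]
contact_force: [-0.1, -0.3, -0.2]
opening: 0.496
grasp_force: 0.0
```

```bash
python3 - <<'E'
from h import *
st(); f=wrist("w6")
E
```

```text
25.85 [404.6 323.5 376.8] [-3.141e+00 -1.000e-03 -2.160e-01] F [-0.1 -0.3 -0.2] q [ 0.67  0.22  1.89 -0.    1.03  2.46] op 0.5 0.0
```

View pics/w6.png

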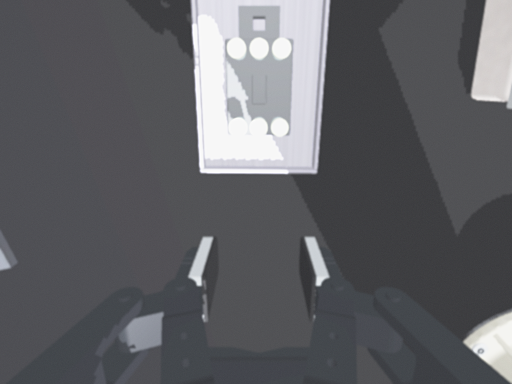

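The rack (about pixel 259,88) stands upright and centred across the tray, which spans columns 200–320. The fingers are well clear of it.

```bash
python3 -c "
from rig import r
print(r.sign_off())"
```

```text
the job is handed in; nothing more can be done
None
```

I turned the lever clockwise to its sprung stop (found by feel at about 2.0 rad), drew the rack out about 48 mm, and set it upright, flat and released in the tray. The job was handed in at about 26 s; sign-off returned no verdict.

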